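Load the varnish flask into the sprung shaker cradle

TASK

Load the studio's small shaker: lay the larger of the two loose cork collars flat in the round recess of the shaker's sprung cradle and let go of it, then take the round flask, set it upright in the collar and press it gently down until the cradle has sunk well past half its spring travel. Finish while still holding the flask pressed down there, with the gripper on the flask only, and leave the other things on the table where they stand.

Things in the scene. Friction and masses are not known exactly. Their poses are not given: they have to be found in the camera images.
- shaker: the shaker, fixed to the table: a grey housing 150 x 130 x 40 mm high, origin at the centre of its underside, z up, black control knob on its -x face. The sprung cradle stands over its middle
- cradle_seat (a point): centre of the flat floor of the recess of the sprung cradle, 78 mm above the table when up; it moves with the cradle, z up. The cradle is an aluminium ring-shaped cup 92 mm across outside: recess 68 mm across and 4 mm deep (rim 82 mm above the table), standing on a coil spring above the housing
- cradle (a joint): how far the cradle is pressed down, in m: 0 up, 0.020 at its stop. It slides straight down. The spring is preloaded and carries collar and flask without sinking; it takes about 5 N to start, 10 N at 0.010 and 16 N at 0.020
- collar_mid (a point): middle (on the axis, at half height) of the larger loose cork collar: a flat ring 62 mm across outside, 42 mm hole, 18 mm high, axis z; 30 g
- flask: the round amber glass flask, about 140 g, corked: a ball 64 mm across with a small flat foot, its centre 29 mm above the foot, and a straight neck 22 mm across from 60 to 112 mm above the foot, then a lip 27 mm across up to 118 mm and a cork stopper (18 mm across) up to 128 mm. Origin at the centre of the foot, z up the neck. Seated in the collar, its foot is about 5 mm below the collar's top face (13 mm above its underside). It starts standing on the table
- small_collar_mid (a point): middle of the smaller cork collar, 44 mm across, 24 mm hole, 18 mm high; not wanted, a bystander
- pot_a: a closed white paint pot, 58 mm across and 55 mm high; a bystander. Origin at the centre of its underside
- pot_b: a closed white paint pot, 58 mm across and 55 mm high; a bystander. Origin at the centre of its underside
- pot_c: a closed white paint pot, 58 mm across and 55 mm high; a bystander. Origin at the centre of its underside
- oil_bottle: an amber bottle with a white cap, straight-sided below its shoulder, 52 mm across and 130 mm high; a bystander. Origin at the centre of its underside
- tin: a plain metal tin, 72 mm across and 90 mm high; a bystander. Origin at the centre of its underside
- palette_knife: a palette knife 200 mm long lying on the table; a bystander. Origin under its middle, x towards the blade
- rinse_cup: an open white cup, 70 mm across and 80 mm high; a bystander. Origin at the centre of its underside
Not all that is in view belongs to the job. Leave any yellow look-alike of the flask alone.

How it is judged:
By the outcome, as a careful person would: the job done as asked, in the order asked, and still so for the second after the job is handed in, while the arm keeps its last pose, push and grip.
It also fails if it takes over 58 s, if anything falls off the work surface, if the arm or the gripper's body presses on something with over 40 N, if the wrist force passes 120 N, or if a joint passes its speed limit or range.

ROBOT

A 6-joint arm with a two-finger parallel gripper is mounted at the origin on the work surface. World frame = base frame: x ahead of the robot, y to its left, z up, the work surface at z = 0. Lengths are in mm, angles in degrees, forces in N, time in s.
With the tool pointing down it reaches from about 300 to 850 mm from the base axis. Payload 4.2 kg.
Tool frame: the origin (TCP) lies at the very end of the fingers, on their centre line; the grasp point (between the pads) lies 19 mm behind it; z points along the fingers, y is the line along which they close (so a half turn about z gives the same grasp; the last joint's range is limited). The gripper opens to 91 mm and grips with 3 to 60 N. Pads are 32 mm wide; open, the fingers measure 118 mm over their backs; the gripper's body (76 mm by 178 mm) begins 60 mm behind the grasp point.
Start: joints at [68.927, 18.312, 89.639, -0, 72.044, -1.146], TCP at [195.98, 540.588, 213.976] pointing down, gripper open.
Joint ranges: [-177.97, 177.97], [-48.28, 115.42], [12.27, 149.76], [-77.06, 257.06], [2.81, 150.46], [-146.56, 146.56]. Speed limits (degrees/s): [147.25, 147.25, 180, 180, 180, 180].

INTERFACE

Orientations are given as [roll, pitch, yaw] about the fixed x, y, z axes, in that order (R = Rz(yaw) Ry(pitch) Rx(roll)).
In Python, from workcell import env gives the robot as it stands.
- The arm moves only by the shell command python3 -m pendant 'ROWS' [FORCE]. ROWS is a JSON object of lists of equal length, an entry for each row: "translation": the shift along the tool's x, y, z in mm, a list of three; "roll": the turn about the tool's z in rad; "hand": the closure in counts, from 0 (fully open) to 255 (shut). In form: {"translation": [[dx, dy, dz], ...], "roll": [roll, ...], "hand": [hand, ...]}. A call has exactly 8 rows; each row shifts and turns the commanded pose from where the row before left it, along the tool's axes as they then stand; what a row does not reach is not made up. A row lasts 1/12 s, in which the tool goes at most 41.7 mm and 7.16 degrees, less where a joint would pass 70% of its speed; a pose out of reach is approached as far as the arm can. A call with a gripper value outside its range is refused whole. The fingers move at their own pace and stop on an object; FORCE is the grip in N (left out, the last holds). Time passes only in rows, so rows that do not move let the fingers close, or fill a call up. It gives the time, the measured TCP pose, the force, the opening and the grip force at its end, in the units of the state.
- env.state(): the state, without advancing time (a new reading comes with each control period).
- env.grab_frame(name): name is "scene" or "side" or "wrist"; returns a dict with "frame" (420x560x3 uint8, red, green, blue), "z_map" (420x560 float32, mm along the optical axis (not along the pixel's ray), 0 where there is no reading), "fx", "fy", "cx", "cy" (pixels), "dist" ([k1, k2, p1, p2, k3] as OpenCV has them; the pictures are not rectified), "pose" (4x4, takes a point from camera to world coordinates). Camera axes: x right, y down, z forward; pixel columns grow to the right and rows downward; lengths in mm; the calibration is good to about 2 mm. A picture is of the moment at which its call begins.
- env.job_done(): hands the job in; it is judged then, once.
Trained networks look in a picture, given as the dict that the camera call returned (one of the last four; its "shot" number tells which), for a name from the list of things; names that differ only in an ending like _2 or _b are one class to them, and where a whole thing is asked for, a point or a joint stands for the part that bears it (a point fixed in the world has none). Each returns a list of dicts, best first, with "score" (0 to 1); they miss things now and then, are a little off and sometimes report something else, mostly with a low value. They report only what shows in the picture. A call takes as long as a camera call. They do not tell look-alikes from the thing itself.
- env.recognise(picture, label): "rect" ([centre column, centre row, width, height] in pixels, round what is visible of it).
- env.regions_of(picture, label): "pixels" (420x560 bool, what is visible of it) and "rect" ([centre column, centre row, width, height] in pixels, round what is visible of it).
The state is a dict: "time_s": time; "qpos": joint angles; "qvel": joint speeds; "effort": joint torques, N m; "ee_pos": TCP position; "ee_rot": TCP orientation; "force": force on the tool from outside, world axes, zero at the start; "torque": the same for the moment, N m; "gripper_width": finger opening in mm; "gripper_force": force on a finger pad.
Only numpy, scipy, OpenCV 4.12 (cv2) and the standard library are available. Lean on these libraries where they do the work, as an engineer would, in place of code of your own. Each camera call takes 0.05 s, during which the arm holds its last target. There are 200 camera calls.

## Working session

There is one attempt and no reset: what is moved stays moved. The work goes in short steps, Python scripts to look and compute and a shell command to move; the robot and the scene stay as the last step left them, time stands still between calls to the robot, and variables do not carry over. Pictures are saved under pics/ and viewed, at most 10 in all, crops included, and the job is handed in when it is done.

```bash
mkdir -p pics; cat > h.py <<'E'
import numpy as np, cv2
from workcell import env
def pts(p,mask):
    v,u=np.nonzero(mask&(p["z_map"]>0)); z=p["z_map"][v,u]
    K=np.array([[p["fx"],0,p["cx"]],[0,p["fy"],p["cy"]],[0,0,1.]])
    n=cv2.undistortPoints(np.stack([u,v],1).astype(np.float64)[:,None],K,np.array(p["dist"],float))[:,0]
    c=np.c_[n*z[:,None],z,np.ones(len(z))]
    return (c@np.array(p["pose"]).T)[:,:3]
def save(p,name,crop=None,s=1):
    im=p["frame"][...,::-1]
    if crop: a,b,c,d=crop; im=im[b:d,a:c]
    cv2.imwrite("pics/"+name,cv2.resize(im,None,fx=s,fy=s,interpolation=cv2.INTER_CUBIC))
E
python3 - <<'E'
from h import *
ims=[]
for n in("scene","side"):
    p=env.grab_frame(n); save(p,n+"1.png"); print(n,np.round(p["pose"],2).tolist())
    for l in("shaker","cradle_seat","collar_mid","small_collar_mid","flask","oil_bottle","tin","rinse_cup","pot_a","palette_knife"):
        for r in env.regions_of(p,l)[:4]:
            if r["score"]<.3: continue
            P=pts(p,r["pixels"])
            if len(P)<5: continue
            top=P[P[:,2]>np.percentile(P[:,2],98)-6]
            print(n,l,round(r["score"],2),np.round(r["rect"]).tolist(),"med",np.round(np.median(P,0)),"lo",np.round(np.percentile(P,2,0)),"hi",np.round(np.percentile(P,98,0)))
s=env.state(); print(s["time_s"],s["ee_pos"],s["ee_rot"])
E
```

```text
scene [[-0.75, 0.56, -0.36, 1031.77], [0.66, 0.63, -0.4, 514.69], [0.01, -0.54, -0.84, 1186.36], [0.0, 0.0, 0.0, 1.0]]
scene shaker 0.91 [302.0, 232.0, 70.0, 63.0] med [546.  71.  41.] lo [454. -14.   8.] hi [615. 132.  84.]
scene cradle_seat 0.59 [301.0, 221.0, 36.0, 34.0] med [533.  55.  79.] lo [492.  15.  73.] hi [575.  98.  86.]
scene collar_mid 0.63 [330.0, 319.0, 27.0, 29.0] med [646. 281.  16.] lo [616. 254.  -3.] hi [679. 311.  22.]
scene small_collar_mid 0.56 [373.0, 274.0, 18.0, 10.0] med [475. 271.  16.] lo [455. 251.  -1.] hi [495. 290.  22.]
scene flask 0.92 [220.0, 154.0, 19.0, 34.0] med [ 556. -272.   52.] lo [ 526. -298.   19.] hi [ 579. -252.  129.]
scene flask 0.73 [285.0, 144.0, 25.0, 31.0] med [ 390. -167.   50.] lo [ 323. -246.   -2.] hi [ 413. -144.  127.]
scene oil_bottle 0.89 [188.0, 236.0, 24.0, 32.0] med [ 790. -104.   82.] lo [ 765. -127.   12.] hi [809. -92. 132.]
scene oil_bottle 0.62 [222.0, 152.0, 23.0, 36.0] med [ 555. -273.   52.] lo [ 502. -339.   -1.] hi [ 578. -252.  129.]
scene tin 0.75 [402.0, 344.0, 43.0, 38.0] med [591. 443.  87.] lo [549. 410
[... 1765 characters left out ...]
.  52.] lo [390. 426.   6.] hi [438. 475.  60.]
side pot_a 0.73 [211.0, 225.0, 16.0, 20.0] med [768. 131.  43.] lo [750.  98.   7.] hi [797. 146.  61.]
side pot_a 0.71 [370.0, 174.0, 16.0, 6.0] med [ 422. -424.    2.] lo [ 191. -443.   -4.] hi [455. 376. 629.]
side pot_a 0.69 [288.0, 166.0, 10.0, 21.0] med [ 702. -262.   44.] lo [ 684. -294.    9.] hi [ 727. -247.   62.]
side palette_knife 0.53 [369.0, 174.0, 16.0, 5.0] med [ 410. -430.    2.] lo [ 399. -440.   -6.] hi [ 453. -406.    7.]
side palette_knife 0.34 [254.0, 343.0, 21.0, 26.0] med [412. 458.  52.] lo [390. 427.   6.] hi [441. 475.  60.]
1.1 [195.97790228 540.60625284 214.00231283] [ 1.79990107e+02 -2.17143154e-04  1.60072512e+02]
```

```bash
python3 - <<'E'
import cv2
im=cv2.imread("pics/scene1.png")[90:380,150:470]
cv2.imwrite("pics/c1.png",cv2.resize(im,(662,600),interpolation=cv2.INTER_CUBIC))
E
```

```text
(no output)
```

View pics/c1.png

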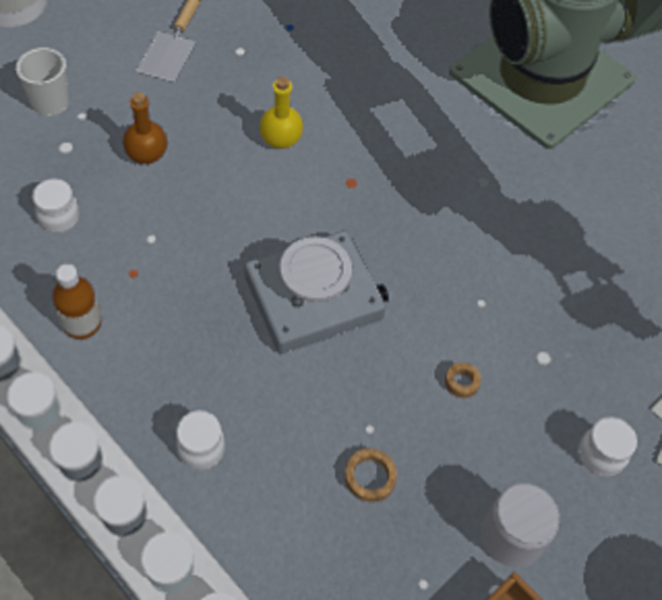

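The candidates, in scene pixels:
- **Collar:** the larger ring is at (329,319) and the smaller at (374,274). I want the larger one.
- **Flask:** the amber one with a neck and cork is at (220,153). The yellow look-alike at (286,146) and the amber oil bottle with a white cap at (188,236) are not wanted.

First I move over the collar.

```bash
python3 -m pendant '{"translation":[[-36,-6,0],[-36,-6,0],[-36,-6,0],[-36,-6,0],[-36,-6,0],[-36,-6,0],[-36,-6,0],[-36,-6,0]],"roll":[0,0,0,0,0,0,0,0],"hand":[0,0,0,0,0,0,0,0]}' && python3 -m pendant '{"translation":[[-36,-7,0],[-36,-7,0],[-36,-7,0],[-36,-7,0],[-36,-7,0],[-36,-7,0],[0,0,0],[0,0,0]],"roll":[0,0,0,0,0,0,0,0],"hand":[0,0,0,0,0,0,0,0]}'
cat >> h.py <<'E'
def look(cam,labels):
    p=env.grab_frame(cam); s=env.state()
    print("t",s["time_s"],"tcp",np.round(s["ee_pos"],1),np.round(s["ee_rot"],1),"F",np.round(s["force"],1),"w",s["gripper_width"],s["gripper_force"])
    for l in labels:
        for r in env.regions_of(p,l)[:2]:
            P=pts(p,r["pixels"])
            if len(P)<5: continue
            print(l,round(r["score"],2),np.round(r["rect"]),"med",np.round(np.median(P,0),1),"lo",np.round(np.percentile(P,1,0),1),"hi",np.round(np.percentile(P,99,0),1))
    return p
def circ(P,z0,z1):  # enclosing circle of points between heights
    Q=P[(P[:,2]>z0)&(P[:,2]<z1)][:,:2].astype(np.float32)
    (x,y),r=cv2.minEnclosingCircle(Q); return round(x,1),round(y,1),round(r,1),len(Q)
E
python3 - <<'E'
from h import *
p=look("wrist",["collar_mid"]); save(p,"w1.png")
r=env.regions_of(p,"collar_mid")[0]; P=pts(p,r["pixels"]); print(circ(P,14,24))
E
```

```text
time_s: 1.77
ee_pos: [451.8, 396.2, 214.1]
ee_rot: [180.0, 0.0, 160.1]
force: [0.1, -0.2, 0.0]
gripper_width: 91.0
gripper_force: 0.0
time_s: 2.43
ee_pos: [640.3, 282.8, 213.0]
ee_rot: [-180.0, -0.1, 159.9]
force: [0.8, 0.7, -0.5]
gripper_width: 91.3
gripper_force: 0.0
t 2.4833 tcp [639.2 283.8 213.3] [-1.8e+02 -1.0e-01  1.6e+02] F [-0.6  0.8 -0.4] w 91.28033121384551 0.0
collar_mid 0.9 [278. 192.  54.  51.] med [647.5 281.7  16.7] lo [ 6.175e+02  2.530e+02 -1.000e-01] hi [676.4 311.   18.7]
(647.6, 281.8, 30.7, 1188)
```

View pics/w1.png

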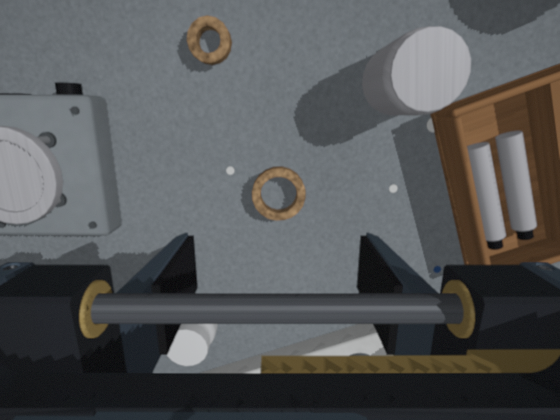

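The wrist view shows the larger collar clear at (278,192), with a measured radius of about 31 mm. The small one is at (209,40). I descend and grip near the collar's top so the fingers stay above the cradle rim.

```bash
python3 -m pendant '{"translation":[[-4,0.5,30],[-4,0.5,30],[0,0,30],[0,0,30],[0,0,30],[0,0,30],[0,0,10],[0,0,0]],"roll":[0,0,0,0,0,0,0,0],"hand":[0,0,0,0,0,0,0,0]}'; python3 - <<'E'
from h import *
look("wrist",["collar_mid"])
E
```

```text
time_s: 3.25
ee_pos: [644.1, 282.6, 21.2]
ee_rot: [-179.8, -0.3, 160.2]
force: [-0.2, 0.2, -0.6]
gripper_width: 91.4
gripper_force: 0.0
t 3.3 tcp [645.9 283.2  23.7] [-1.799e+02 -1.000e-01  1.601e+02] F [ 1.  -0.1  0.7] w 91.1636943361991 0.0
collar_mid 0.77 [277. 251. 107.  84.] med [638.2 287.   16.6] lo [617.3 253.2   1.1] hi [669.2 311.2  18.4]
```

```bash
python3 -m pendant '{"translation":[[-1.5,0,8],[0,0,7.5],[0,0,0],[0,0,0],[0,0,0],[0,0,0],[0,0,0],[0,0,0]],"roll":[0,0,0,0,0,0,0,0],"hand":[0,0,0,150,150,150,150,150]}' 8 && python3 -m pendant '{"translation":[[0,0,0],[0,0,0],[0,0,0],[0,0,0],[0,0,0],[0,0,0],[0,0,0],[0,0,0]],"roll":[0,0,0,0,0,0,0,0],"hand":[150,150,150,150,150,150,150,150]}'; python3 - <<'E'
from h import *
p=look("wrist",["collar_mid"])
for i in range(3): s=env.state();print(np.round(s["ee_pos"],1))
E
```

```text
time_s: 4.02
ee_pos: [648.6, 281.9, 8.8]
ee_rot: [180.0, 0.0, 160.1]
force: [0.5, 0.4, 1.3]
gripper_width: 61.6
gripper_force: 8.0
time_s: 4.68
ee_pos: [648.6, 282.0, 8.7]
ee_rot: [180.0, 0.0, 160.1]
force: [-0.8, -0.7, 1.4]
gripper_width: 62.0
gripper_force: 8.0
t 4.7333 tcp [648.6 282.    8.7] [180.    0.  160.1] F [-0.6 -0.2  3.3] w 61.337810848966456 8.000283816363662
collar_mid 0.55 [276. 251. 114.  84.] med [635.5 289.   16.6] lo [6.173e+02 2.536e+02 4.000e-01] hi [668.8 311.8  18.4]
[648.6 282.    8.7]
[648.6 282.    8.7]
[648.6 282.    8.7]
```

```bash
python3 -m pendant '{"translation":[[0,0,-15],[0,0,-35],[0,0,-35],[0,-10,-35],[5,-30,-35],[5,-30,-20],[5,-30,0],[0,0,0]],"roll":[0,0,0,0,0,0,0,0],"hand":[150,150,150,150,150,150,150,150]}'; python3 - <<'E'
from h import *
p=look("wrist",["cradle_seat"]); save(p,"w2.png")
r=env.regions_of(p,"cradle_seat")[0]; P=pts(p,r["pixels"]); print(circ(P,80,86),circ(P,72,79.5))
P=pts(p,np.ones((420,560),bool));Q=P[(P[:,2]>70)&(P[:,2]<90)&(abs(P[:,0]-533)<60)&(abs(P[:,1]-57)<60)]
print(circ(Q,80,87),circ(Q,73,87)); print(np.histogram(Q[:,2],bins=np.arange(70,91)))
E
```

```text
time_s: 5.45
ee_pos: [599.3, 191.7, 181.5]
ee_rot: [-179.9, 0.0, 159.9]
force: [-0.2, 0.0, -1.4]
gripper_width: 61.7
gripper_force: 8.0
t 5.5 tcp [600.4 193.7 180.6] [-180.    -0.   159.9] F [ 0.4  0.6 -0.4] w 61.43935195903713 7.999850073829293
cradle_seat 0.83 [ 98. 190. 114. 106.] med [528.4  57.   77.9] lo [487.6  13.8  72.5] hi [572.7 100.4  82.2]
(530.4, 56.1, 45.5, 3490) (530.4, 55.9, 46.1, 5376)
(530.4, 56.0, 45.6, 3503) (530.3, 55.8, 46.1, 9245)
(array([   9,   43,   46,   45,   65,  394, 2172, 2014,  438,  614, 1873,
       1446,  176,    8,    0,    0,    0,    0,    0,    0]), array([70, 71, 72, 73, 74, 75, 76, 77, 78, 79, 80, 81, 82, 83, 84, 85, 86,
       87, 88, 89, 90]))
```

View pics/w2.png

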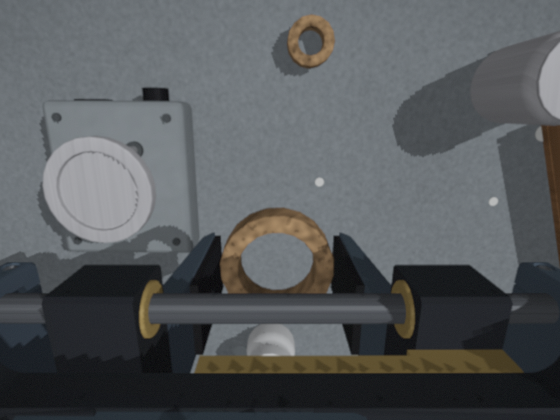

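```bash
python3 -m pendant '{"translation":[[-8,-30,5],[-8,-30,10],[-8,-30,15],[-8,-31,10],[-8,-31,0],[0,0,0],[0,0,0],[0,0,0]],"roll":[0,0,0,0,0,0,0,0],"hand":[150,150,150,150,150,150,150,150]}'; python3 - <<'E'
from h import *
p=look("wrist",["cradle_seat"]); save(p,"w3.png")
P=pts(p,np.ones((420,560),bool));t=env.state()["ee_pos"]
Q=P[(P[:,2]>70)&(P[:,2]<90)&(np.hypot(P[:,0]-531,P[:,1]-57)<60)]
print("cradle",circ(Q,80,87),circ(Q,73,87))
hsv=cv2.cvtColor(p["frame"],cv2.COLOR_RGB2HSV); m=(hsv[...,1]>90)&(hsv[...,0]>5)&(hsv[...,0]<25)
Q=pts(p,m); Q=Q[(np.hypot(Q[:,0]-t[0],Q[:,1]-t[1])<36)]; z=np.percentile(Q[:,2],90);print("collar",z,circ(Q[abs(Q[:,2]-z)<2.5],0,300),t)
E
```

```text
time_s: 6.27
ee_pos: [588.2, 40.2, 139.3]
ee_rot: [180.0, -0.0, 160.1]
force: [0.7, 0.7, -0.5]
gripper_width: 61.3
gripper_force: 8.0
t 6.3167 tcp [588.2  40.5 139.5] [180.   -0.  160.1] F [ 0.8 -0.3  0.2] w 61.891240834652756 8.000073814764619
cradle_seat 0.64 [268. 144. 135. 132.] med [527.6  56.4  78.1] lo [487.6  13.2  75.7] hi [570.8  97.7  82.4]
cradle (530.3, 55.5, 45.7, 5775) (530.3, 55.3, 46.2, 14178)
collar 247.4648391138374 (566.4, 52.3, 22.7, 2238) [588.08772566  40.67287963 139.65442592]
```

View pics/w3.png

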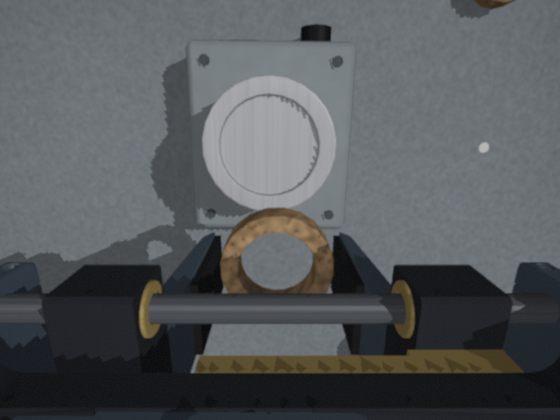

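The cradle is at (268,144), measured as (530.3, 55.4). The held collar is level at (277,250). I'll fit the held collar from the same kind of picture so the calibration error cancels.

```bash
python3 - <<'E'
from h import *
from scipy.optimize import least_squares
p=env.grab_frame("wrist");t=env.state()["ee_pos"]
hsv=cv2.cvtColor(p["frame"],cv2.COLOR_RGB2HSV); m=(hsv[...,1]>90)&(hsv[...,0]>5)&(hsv[...,0]<25)
m[295:]=0; m[:195]=0; m[:,:200]=0; m[:,355:]=0
Q=pts(p,m); z=np.median(Q[Q[:,2]>140][:,2]); print(t,"z",z,np.percentile(Q[:,2],[5,50,95]))
T=Q[abs(Q[:,2]-z)<3][:,:2]
# outer arc: far points per angle bin around a rough centre
c=np.array(t[:2])
for _ in range(4):
    d=T-c;a=np.round(np.degrees(np.arctan2(d[:,1],d[:,0]))/4);r=np.hypot(*d.T)
    O=np.array([T[a==k][np.argmax(r[a==k])] for k in np.unique(a) if (a==k).sum()>3 and np.max(r[a==k])>27])
    s=least_squares(lambda v:np.hypot(O[:,0]-v[0],O[:,1]-v[1])-31,c,loss="soft_l1"); c=s.x
print("collar",c,len(O),"offset from tcp",c-t[:2], np.abs(s.fun).mean())
E
```

```text
[587.98938113  40.68155403 139.78404444] z 147.76793540075758 [136.98584108 147.65608128 148.81470436]
collar [587.55139751  40.72781663] 62 offset from tcp [-0.43798362  0.0462626 ] 0.47276537570333255
```

```bash
python3 -m pendant '{"translation":[[20,-2,0],[20,-2,0],[18.9,-1.6,0],[0,0,20],[0,0,20],[0,0,0],[0,0,0],[0,0,0]],"roll":[0,0,0,0,0,0,0,0],"hand":[150,150,150,150,150,150,150,150]}'; python3 - <<'E'
from h import *
for i in range(3):
  look("wrist",[])
E
```

```text
time_s: 7.08
ee_pos: [531.2, 54.6, 100.7]
ee_rot: [180.0, 0.1, 160.1]
force: [0.4, -0.1, 0.1]
gripper_width: 61.6
gripper_force: 8.0
t 7.1333 tcp [531.4  54.4 101. ] [1.799e+02 1.000e-01 1.601e+02] F [ 0.1  0.3 -0.6] w 61.19069798123955 7.9999382444657385
t 7.1833 tcp [531.4  54.3 101. ] [1.799e+02 1.000e-01 1.601e+02] F [-0.4 -0.1 -0.5] w 61.186365071997855 7.999963369220495
t 7.2333 tcp [531.2  54.2 101. ] [1.799e+02 1.000e-01 1.601e+02] F [0.2 0.5 0.8] w 61.61224463919194 7.999995227437466
```

```bash
python3 -m pendant '{"translation":[[0.9,0.8,0],[0,0,4],[0,0,4],[0,0,3],[0,0,2.3],[0,0,0],[0,0,0],[0,0,0]],"roll":[0,0,0,0,0,0,0,0],"hand":[150,150,150,150,150,150,150,150]}'; python3 - <<'E'
from h import *
p=look("wrist",[]);look("wrist",[]); save(p,"w4.png",(180,130,380,310),3)
E
```

```text
time_s: 7.9
ee_pos: [529.5, 55.0, 86.7]
ee_rot: [-180.0, -0.0, 160.1]
force: [-1.1, 0.1, 3.7]
gripper_width: 61.3
gripper_force: 8.0
t 7.95 tcp [529.5  55.   86.7] [-180.    -0.   160.1] F [-1.9  0.4  3.1] w 61.71874218435709 8.000093854498118
t 8.0 tcp [529.5  55.   86.7] [-180.    -0.   160.1] F [-2.4  0.7  2.3] w 61.56014110626661 8.000128094572574
```

View pics/w4.png

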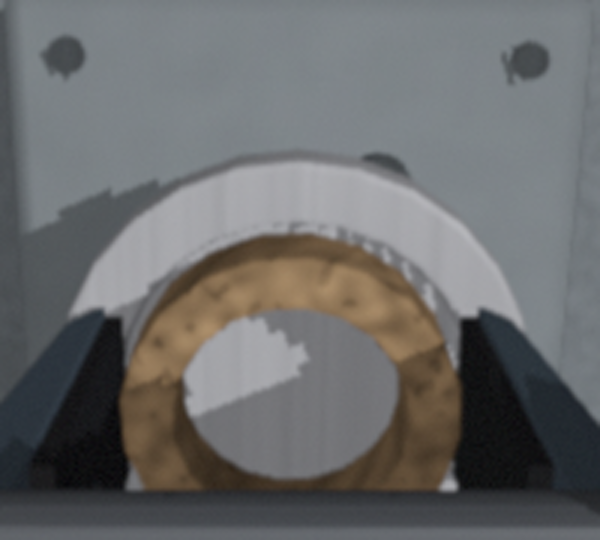

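The collar sits inside the recess rim with about 3 N of contact force, so I release it and rise.

```bash
python3 -m pendant '{"translation":[[0,0,0],[0,0,0],[0,0,0],[0,0,0],[0,0,0],[0,0,-10],[-5,0,-30],[-30,0,-30]],"roll":[0,0,0,0,0,0,0,0],"hand":[0,0,0,0,0,0,0,0]}' && python3 -m pendant '{"translation":[[-20,0,-30],[0,0,-30],[0,0,-20],[0,0,0],[0,0,0],[0,0,0],[0,0,0],[0,0,0]],"roll":[0,0,0,0,0,0,0,0],"hand":[0,0,0,0,0,0,0,0]}'; python3 - <<'E'
from h import *
p=look("wrist",["collar_mid","cradle_seat"]); save(p,"w5.png")
P=pts(p,np.ones((420,560),bool)); P=P[np.hypot(P[:,0]-530,P[:,1]-55)<60]
print("cradle",circ(P,80,87),"collar",circ(P,93,100),np.percentile(P[P[:,2]>90][:,2],[5,50,95]))
E
```

```text
time_s: 8.67
ee_pos: [557.5, 44.2, 156.3]
ee_rot: [-179.9, -0.4, 160.2]
force: [0.2, 0.9, -0.1]
gripper_width: 91.4
gripper_force: 0.0
time_s: 9.33
ee_pos: [580.0, 36.5, 234.7]
ee_rot: [-179.9, -0.2, 160.1]
force: [0.1, -0.4, 0.8]
gripper_width: 91.0
gripper_force: 0.0
t 9.3833 tcp [580.2  36.5 234.9] [-1.800e+02 -1.000e-01  1.601e+02] F [-0.4  0.6 -0.3] w 91.18984298280849 0.0
collar_mid 0.74 [275. 143.  66.  64.] med [529.1  55.1  94.9] lo [499.9  25.5  77.9] hi [558.   84.1  96.7]
cradle_seat 0.77 [277. 145.  96.  95.] med [527.9  56.7  80.3] lo [486.5  12.4  75.5] hi [573.1  98.7  82.7]
cradle (530.3, 55.5, 45.6, 2914) collar (528.9, 55.0, 30.8, 1861) [279.15214153 341.15496911 355.18172234]
```

View pics/w5.png

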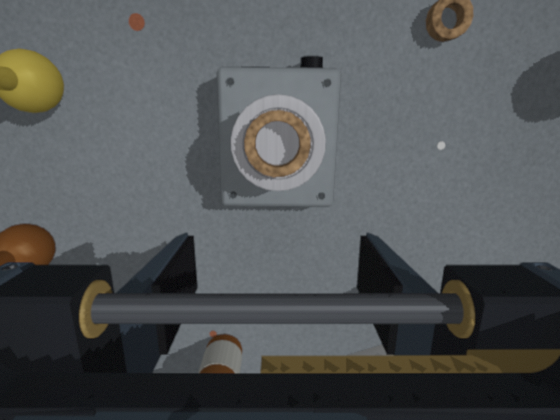

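The collar lies flat: its top is at about 96 mm and its centre at (528.9, 55.0), in the picture at (275,143). Next is the amber flask, which shows at the left edge (25,245). The yellow one is at (30,80).

```bash
python3 -m pendant '{"translation":[[-13,-33,0],[-13,-33,0],[-13,-33,0],[-13,-33,0],[-13,-33,0],[-13,-33,0],[-13,-33,0],[-13,-33,0]],"roll":[0,0,0,0,0,0,0,0],"hand":[0,0,0,0,0,0,0,0]}' && python3 -m pendant '{"translation":[[-13,-33,0],[-6,0,0],[0,0,0],[0,0,0],[0,0,0],[0,0,0],[0,0,0],[0,0,0]],"roll":[0,0,0,0,0,0,0,0],"hand":[0,0,0,0,0,0,0,0]}'; python3 - <<'E'
from h import *
p=look("wrist",["flask"]); save(p,"w6.png")
r=[q for q in env.regions_of(p,"flask")]
for q in r: 
    P=pts(p,q["pixels"]);P=P[P[:,2]<140]
    print(q["score"],"cork",circ(P,122,132),"lip",circ(P,113,120.5),"all",circ(P,10,140))
E
```

```text
time_s: 10.15
ee_pos: [588.3, -248.9, 235.7]
ee_rot: [180.0, -0.0, 160.1]
force: [0.3, 1.7, 0.9]
gripper_width: 91.3
gripper_force: 0.0
time_s: 10.82
ee_pos: [595.4, -283.7, 236.3]
ee_rot: [180.0, 0.0, 160.1]
force: [0.0, -0.6, -0.2]
gripper_width: 91.4
gripper_force: 0.0
t 10.8667 tcp [ 595.4 -283.9  236.3] [180.    0.  160.1] F [-1.5  0.5  1.7] w 91.39635938338444 0.0
flask 0.59 [262. 146.  55.  58.] med [ 542.1 -277.2   53. ] lo [ 517.9 -308.2   32.8] hi [ 575.4 -252.1  127.8]
0.59 cork (547.2, -281.6, 8.9, 348) lip (547.2, -281.7, 13.5, 403) all (546.9, -281.3, 31.5, 2505)
```

View pics/w6.png

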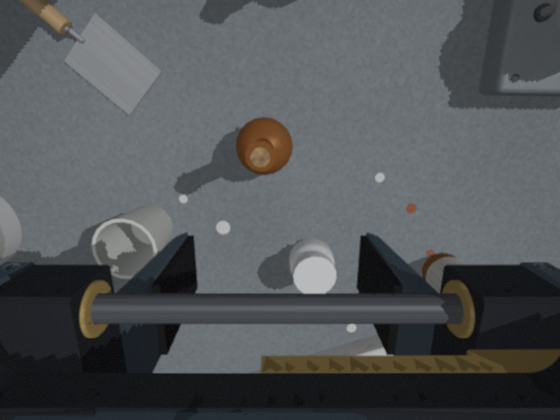

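The amber corked flask is at (262,146), measured at (547.2, -281.6). The rinse cup at (130,240) and the pot at (315,265) are clear of the fingers.

```bash
python3 -m pendant '{"translation":[[23,-7,10],[23,-7.4,20],[0,0,25],[0,0,25],[0,0,0],[0,0,0],[0,0,0],[0,0,0]],"roll":[0,0,0,0,0,0,0,0],"hand":[0,0,0,0,0,0,0,0]}'; python3 - <<'E'
from h import *
p=look("wrist",[])
P=pts(p,np.ones((420,560),bool)); P=P[np.hypot(P[:,0]-547,P[:,1]+281)<45]
print("cork",circ(P[np.hypot(P[:,0]-547,P[:,1]+281)<20],122,131),"lip",circ(P[np.hypot(P[:,0]-547,P[:,1]+281)<20],113,120))
E
```

```text
time_s: 11.63
ee_pos: [548.5, -283.1, 158.0]
ee_rot: [-180.0, 0.2, 160.1]
force: [0.4, 0.1, -0.5]
gripper_width: 91.0
gripper_force: 0.0
t 11.6833 tcp [ 548.3 -283.   157.8] [-180.     0.2  160.1] F [-0.3 -0.1 -0.5] w 91.13421954562486 0.0
cork (546.7, -281.5, 9.0, 571) lip (547.2, -281.6, 13.6, 599)
```

```bash
python3 -m pendant '{"translation":[[1.6,0.9,20],[0,0,25],[0,0,25],[0,0,16],[0,0,5],[0,0,0],[0,0,0],[0,0,0]],"roll":[0,0,0,0,0,0,0,0],"hand":[0,0,0,0,0,0,220,220]}' 40 && python3 -m pendant '{"translation":[[0,0,0],[0,0,0],[0,0,0],[0,0,0],[0,0,0],[0,0,0],[0,0,0],[0,0,0]],"roll":[0,0,0,0,0,0,0,0],"hand":[230,230,240,240,240,240,240,240]}'; python3 - <<'E'
from h import *
look("wrist",[])
E
```

```text
time_s: 12.35
ee_pos: [547.2, -281.8, 66.8]
ee_rot: [-180.0, 0.2, 160.1]
force: [-0.8, 1.1, 0.4]
gripper_width: 80.5
gripper_force: 0.0
time_s: 13.02
ee_pos: [545.9, -281.1, 65.0]
ee_rot: [180.0, -0.0, 160.1]
force: [0.1, 0.3, -0.4]
gripper_width: 27.2
gripper_force: 0.0
t 13.0667 tcp [ 545.9 -281.1   65. ] [180.   -0.  160.1] F [-0.   0.   0.2] w 24.405564287758743 40.03596541006118
```

```bash
python3 -m pendant '{"translation":[[0,0,-10],[0,0,-20],[0,0,-30],[0,0,-30],[0,0,-30],[0,0,-20],[0,0,0],[0,0,0]],"roll":[0,0,0,0,0,0,0,0],"hand":[240,240,240,240,240,240,240,240]}' && python3 -m pendant '{"translation":[[6,15,0],[13,31,0],[13,31,0],[13,31,0],[13,31,0],[13,31,0],[13,31,0],[10,25,0]],"roll":[0,0,0,0,0,0,0,0],"hand":[240,240,240,240,240,240,240,240]}'; python3 -m pendant '{"translation":[[10,25,0],[10,25,0],[10,25,0],[5,10,0],[0,0,0],[0,0,0],[0,0,0],[0,0,0]],"roll":[0,0,0,0,0,0,0,0],"hand":[240,240,240,240,240,240,240,240]}'; python3 - <<'E'
from h import *
p=look("wrist",["flask"]);save(p,"w7.png")
look("side",["flask","collar_mid"])
look("scene",["flask","collar_mid"])
E
```

```text
time_s: 13.73
ee_pos: [546.2, -281.3, 206.1]
ee_rot: [-180.0, 0.1, 160.1]
force: [0.3, 0.4, -2.9]
gripper_width: 24.3
gripper_force: 40.0
time_s: 14.4
ee_pos: [532.2, -33.4, 202.8]
ee_rot: [-180.0, -0.3, 160.1]
force: [-0.3, 0.1, -1.6]
gripper_width: 24.1
gripper_force: 40.0
time_s: 15.07
ee_pos: [530.4, 54.1, 204.6]
ee_rot: [-180.0, -0.0, 160.0]
force: [0.2, 0.4, -2.2]
gripper_width: 24.4
gripper_force: 40.0
t 15.1167 tcp [530.6  54.1 204.8] [-180.   -0.  160.] F [-0.4  0.  -1.1] w 24.535185024356682 39.999737727921456
flask 0.58 [ 28. 132.  56.  68.] med [ 389.3 -154.9   45.6] lo [ 356.6 -183.9   15.5] hi [ 412.  -141.9   61.9]
t 15.2167 tcp [530.7  54.3 205. ] [-180.   -0.  160.] F [-0.7 -0.1 -2.1] w 24.68529309846333 39.999763236846775
flask 0.79 [354. 202.  22.  38.] med [ 381.8 -163.4   52.7] lo [ 355.  -205.4   -0.7] hi [ 427.7 -141.1  130.7]
flask 0.66 [284. 200.  20.  31.] med [522.9  69.9 187.6] lo [503.2  41.1 160.5] hi [553.2  85.5 241.1]
collar_mid 0.49 [284. 223.  17.  16.] med [531.   56.5  93.7] lo [501.1  22.7  76.2] hi [559.4  86.6 101.3]
t 15.3667 tcp [530.7  54.7 205.1] [180.   0. 160.] F [ 0.5 -1.1 -0.7] w 24.655909873566202 39.99992363154888
flask 0.6 [306. 201.  27.  22.] med [550.6  61.6 184.4] lo [489.6  27.2  78.1] hi [590.4 118.2 285.8]
flask 0.47 [283. 144.  18.  32.] med [ 405.7 -170.3   43.7] lo [ 349.9 -241.2   -4.6] hi [551.6   8.1 341.3]
collar_mid 0.79 [304. 220.  27.  20.] med [541.9  65.1  92.9] lo [504.1  20.2  75.2] hi [560.8  84.7 121.5]
```

View pics/w7.png

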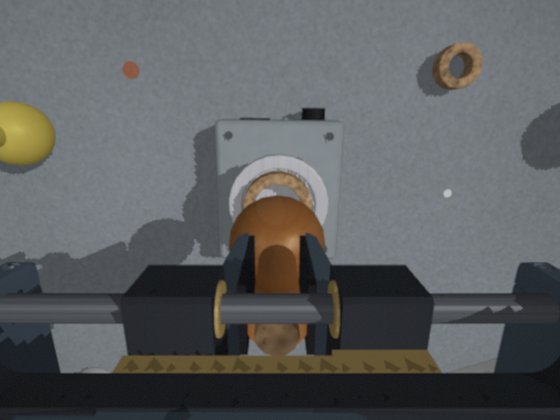

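The flask is held upright at about (277,240), above the collar at (278,190). A sphere fit of the ball will give the last correction.

```bash
python3 - <<'E'
from h import *
from scipy.optimize import least_squares
p=env.grab_frame("wrist");t=env.state()["ee_pos"]
hsv=cv2.cvtColor(p["frame"],cv2.COLOR_RGB2HSV); m=(hsv[...,1]>150)&(hsv[...,0]<18)
m[:203]=0;m[260:]=0;m[:,:225]=0;m[:,330:]=0
Q=pts(p,m);Q=Q[(Q[:,2]>150)&(Q[:,2]<200)]
s=least_squares(lambda v:np.linalg.norm(Q-v,axis=1)-32,[t[0],t[1],169],loss="soft_l1");print(t,len(Q),s.x,np.abs(s.fun).mean())
d=np.array([528.9,55.0])-s.x[:2];a=np.radians(160);print("shift tool x,y",-.940*d[0]+.342*d[1],.342*d[0]+.940*d[1])
E
```

```text
[530.69889063  55.01892189 205.09470612] 2780 [532.36801684  54.21016276 168.49737893] 0.39244254646838
shift tool x,y 3.5300601613140197 -0.443614752694213
```

```bash
python3 -m pendant '{"translation":[[3.5,-0.4,0],[0,0,15],[0,0,15],[0,0,8],[0,0,4],[0,0,0],[0,0,0],[0,0,0]],"roll":[0,0,0,0,0,0,0,0],"hand":[240,240,240,240,240,240,240,240]}' && python3 -m pendant '{"translation":[[0,0,2],[0,0,2],[0,0,2],[0,0,2],[0,0,0],[0,0,0],[0,0,0],[0,0,0]],"roll":[0,0,0,0,0,0,0,0],"hand":[240,240,240,240,240,240,240,240]}'; python3 - <<'E'
from h import *
p=look("side",["cradle_seat"]);P=pts(p,np.ones((420,560),bool)); P=P[(np.hypot(P[:,0]-530,P[:,1]-55)<47)&(np.hypot(P[:,0]-530,P[:,1]-55)>37)&(P[:,2]>60)&(P[:,2]<92)]
print("rim z",np.median(P[:,2]),len(P))
E
```

```text
time_s: 16.18
ee_pos: [527.8, 56.1, 163.9]
ee_rot: [180.0, 0.1, 160.1]
force: [-0.2, 0.2, -2.9]
gripper_width: 24.2
gripper_force: 40.0
time_s: 16.85
ee_pos: [527.6, 56.0, 155.4]
ee_rot: [180.0, 0.0, 160.1]
force: [0.9, -0.5, 1.3]
gripper_width: 24.7
gripper_force: 40.0
t 16.9 tcp [527.6  56.  155.4] [1.800e+02 1.000e-01 1.601e+02] F [-0.3 -1.3  1.9] w 24.451000063561512 40.0001858943142
cradle_seat 0.54 [282. 226.  25.  18.] med [517.7  77.9  81.4] lo [489.6  24.7  36.9] hi [573.1 101.9  88.3]
rim z 81.69066116198132 150
```

Contact begins at a TCP height of about 155.5 mm, with the rim still at 82 mm. Now I press down gently.

```bash
python3 -m pendant '{"translation":[[0,0,1.5],[0,0,1.5],[0,0,1.5],[0,0,1.5],[0,0,1.5],[0,0,1.5],[0,0,0],[0,0,0]],"roll":[0,0,0,0,0,0,0,0],"hand":[240,240,240,240,240,240,240,240]}' && python3 -m pendant '{"translation":[[0,0,1.5],[0,0,1.5],[0,0,1.5],[0,0,1.5],[0,0,1],[0,0,0],[0,0,0],[0,0,0]],"roll":[0,0,0,0,0,0,0,0],"hand":[240,240,240,240,240,240,240,240]}'; cat > m.py <<'E'
from h import *
for c in("side","scene"):
    p=look(c,[]);P=pts(p,np.ones((420,560),bool)); d=np.hypot(P[:,0]-530,P[:,1]-55);P=P[(d<45)&(d>37)&(P[:,2]>52)&(P[:,2]<92)]
    print(c,"rim z",np.percentile(P[:,2],[25,50,75]),len(P))
save(p,"s9.png",(230,150,370,270),5)
E
python3 m.py
```

```text
time_s: 17.62
ee_pos: [528.1, 55.9, 146.9]
ee_rot: [180.0, 0.1, 160.1]
force: [0.3, -1.2, 7.7]
gripper_width: 24.3
gripper_force: 40.0
time_s: 18.28
ee_pos: [528.7, 55.8, 140.8]
ee_rot: [179.9, 0.2, 160.1]
force: [-0.1, -0.5, 11.7]
gripper_width: 24.5
gripper_force: 40.0
t 18.3333 tcp [528.7  55.9 140.8] [179.9   0.2 160.1] F [-0.1 -1.1 10.7] w 23.985738553242424 40.001177962403744
side rim z [63.65907194 67.07567652 69.5593554 ] 131
t 18.3833 tcp [528.7  55.9 140.8] [179.9   0.2 160.1] F [ 0.1 -1.9 11.5] w 24.46945271385982 40.00118398340419
scene rim z [65.14833992 66.67157447 68.56639452] 196
```

View pics/s9.png

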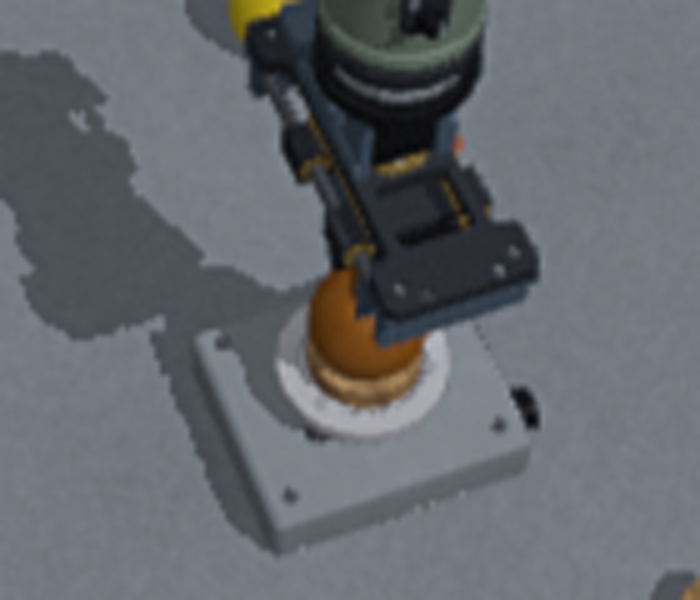

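The picture shows the flask upright in the collar in the cradle (~(365,370) in the crop). The rim is at about 67 mm, so the cradle has sunk about 15 mm, and the force of about 12 N agrees with that. I hand it in.

```bash
python3 -c "
from workcell import env
print(env.job_done())"
```

```text
the job is handed in; nothing more can be done
None
```

The job is handed in at 18.4 s: the larger collar is flat in the cradle recess, and the amber flask is upright in it, still held and pressed down with the cradle about 15 mm of its 20 mm down; the judge returned no verdict.

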